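# Spring the push-latched flap of the seasoning box and swing it open

## Task

Open the red flap of the seasoning box using only the tips of the shut fingers: press it down near its free edge until the push catch lets go, take the fingers away so that the flap springs ajar by itself, then push it up from the front until it stands at least upright and leave it standing so. Nothing is to be pinched or lifted: the white and yellow flaps stay shut and the chopsticks, grater and spoon rest stay where they are.

Things in the scene. Friction and masses are not known exactly. Their poses are not given: they have to be found in the camera images.
- cell_red: compartment of the seasoning box with the red flap, grey plastic, 96 (x) x 76 (y) x 74 mm high, fixed. Origin at the centre of its underside, 6 mm above the counter on a grey base plate; x points from the flap's free edge (front, robot's side) to the hinge (rear), z up. Three compartments stand side by side, 78 mm apart along y, in any order
- flap_red (a joint): red flap's angle, rad: 0 shut and latched, 0.56 ajar, 1.57 upright, 2.2 at its stop, negative when pressed down, hard stop -0.07. Pressing the free edge down about 4 mm (3 to 5 N; it stops at 6 mm) lets the catch go; once the finger is away a spring pin lifts the flap to about 0.56 and no further. The hinge is stiff: beyond that the flap stays where it is left (1 to 6 N at its edge moves it)
- red_press (a point): point on top of the red flap, on its middle line, 15 mm from its free edge: the place to press. Moves with the flap. Shut, it is 84 mm above the counter and 77 mm in front of the hinge axis. The flap is 68 mm wide, lies between side walls that end 4 mm below its top, and the front wall is 8 mm below its underside.
- red_edge (a point): middle of the red flap's free edge, 92 mm from the hinge axis. Moves with the flap: ajar, it is 49 mm above the hinge axis and 78 mm in front of it. Once let go, the catch does not latch again.
- red_hinge (a point): middle of the red flap's hinge axis (along the compartment's y), 80 mm above the counter. Fixed. The flap's underside lies 2 mm below this axis when shut. With the flap upright its free edge is 92 mm above this axis, so a finger pushing low down may meet the edge with the gripper's  rise with the edge.
- cover_red: red top plate of the flap, 84 x 68 x 3 mm; origin on the hinge axis. Touching it and the lining at the same time counts as pinching the flap.
- lining_red: white underside plate of the red flap, 88 x 68 x 3 mm, standing 4 mm out beyond the red plate at the free edge; origin on the hinge axis. Under it, 22 to 32 mm from the middle line on the +y side and 63 to 78 mm from the hinge axis, a small grey catch hook hangs 13 mm down: keep the pushing finger on the middle line.
- flap_white (a joint): white flap: 0 shut and latched, grows as the far-hinged flap opens upward to 2.2 rad at its stop, -0.07 pressed right down. It has the same push catch as the red one and must stay shut.
- flap_yellow (a joint): yellow flap: 0 shut and latched, grows as the far-hinged flap opens upward to 2.2 rad at its stop, -0.07 pressed right down. It has the same push catch as the red one and must stay shut.
- white_press (a point): top of the white flap, 15 mm from its free edge, on its middle line
- yellow_press (a point): top of the yellow flap, 15 mm from its free edge, on its middle line
- board: thick dark ironwood board, 300 (x) x 200 (y) x 40 mm high, fixed, left of the box; origin at the centre of its underside
- chopstick_a: loose wooden chopstick on the board, 200 mm long along its y, 7 mm thick; origin at its middle, on its underside
- chopstick_b: the second chopstick, the same
- spoon_rest: loose blue ceramic spoon rest, round dish 100 mm across and 20 mm high with a 40 mm tab to its -x; origin at the centre of the dish's underside
- grater: loose stainless steel ginger grater lying flat, 220 mm long along x, 70 mm wide, 10 mm high, black handle to its own -x (away from the robot); origin on its underside

How it is judged:
By the outcome, as a careful person would: the job done as asked, in the order asked, and still so for the second after the job is handed in, with the robot touching nothing.
It also fails if it takes over 42 s, if anything falls off the work surface, if the arm or the gripper's body presses on something with over 40 N, if the wrist force passes 120 N, or if a joint passes its speed limit or range.

## Robot

A 7-joint arm with a two-finger parallel gripper is mounted at the origin on the work surface. World frame = base frame: x ahead of the robot, y to its left, z up, the work surface at z = 0. Lengths are in m, angles in rad, forces in N, time in s.
With the tool pointing down it reaches from about 0.4 to 0.85 m from the base axis. Payload 4.5 kg.
Tool frame: the origin (TCP) lies between the finger pads; the fingertips stand r.tip_reach ahead of it and the grasp point (between the pads) lies 11 mm behind it (r.tip_reach is the distance from the TCP to the fingertips, in m); z points along the fingers, y is the line along which they close (so a half turn about z gives the same grasp; the last joint's range is limited). The gripper opens to 88 mm and grips with 3 to 60 N. Pads are 18 mm wide; open, the fingers measure 123 mm over their backs; the gripper's body (75 mm by 187 mm) begins 45 mm behind the grasp point.
Start: joints at [1.381, 0.689, -0.195, 1.565, 0.157, 0.902, -0.215], TCP at [0.139, -0.609, 0.214] pointing down, gripper open.
Joint ranges: [-3.01, 3.01], [-0.46, 2.08], [-1.47, 1.51], [0.13, 2.56], [-1, 4.14], [0.04, 2.09], [-2.66, 2.66]. Speed limits (rad/s): [2.57, 2.57, 3.14, 3.14, 3.14, 3.14, 3.14].

## Interface

Orientations are given as a unit quaternion [x, y, z, w].
In Python, from plant import r, vision, workorder gives the robot as it stands.
- The arm moves only by the tool drive_tool, never from a script. Its argument "targets" is a list of rows, each an object of numbers: "tx", "ty", "tz": the shift along the world's x, y, z in units of 0.03 m (1.0 is 0.03 m); "wx", "wy", "wz": the turn, a rotation vector about the world's x, y, z in units of 60 degrees (1.0 is 60 degrees); "claw": the opening, from -1 (shut) to 1 (fully open). A call has exactly 8 rows; each row shifts and turns the commanded pose from where the row before left it; what a row does not reach is not made up. A row lasts 1/10 s, in which the tool goes at most 50 mm and 8.59 degrees, less where a joint would pass 70% of its speed; a pose out of reach is approached as far as the arm can. A call with a number of a shift or a turn outside -1 to 1 is refused whole. A call with a gripper value outside its range is refused whole. The fingers move at their own pace and stop on an object; "force" is the grip in N (left out, the last holds). Time passes only in rows, so rows that do not move let the fingers close, or fill a call up. It gives the time, the measured TCP pose, the force, the opening and the grip force at its end, in the units of the state.
- r.get_state(): the state, without advancing time (a new reading comes with each control period).
- vision.snapshot(name): name is "scene" or "top" or "wrist"; returns a dict with "image" (384x512x3 uint8, blue, green, red), "range_z" (384x512 float32, m along the optical axis (not along the pixel's ray), 0 where there is no reading), "K" (3x3 intrinsics, pixels), "dist" ([k1, k2, p1, p2, k3] as OpenCV has them; the pictures are not rectified), "cam_to_world" (4x4, takes a point from camera to world coordinates). Camera axes: x right, y up, looking along -z (the intrinsics and any distortion apply to the point x, -y, -z); pixel columns grow to the right and rows downward; lengths in m; the calibration is good to about 2 mm. A picture is of the moment at which its call begins.
- workorder.finish_job(): hands the job in; it is judged then, once.
The state is a dict: "clock": time; "q": joint angles; "qd": joint speeds; "joint_torque": joint torques, N m; "tool_pos": TCP position; "eef_rot": TCP orientation; "contact_force": force on the tool from outside, world axes, zero at the start; "moment": the same for the moment, N m; "opening": opening from 0.0 (shut) to 1.0 (fully open); "finger_force": force on a finger pad.
Only numpy, scipy, OpenCV 4.12 (cv2) and the standard library are available. Lean on these libraries where they do the work, as an engineer would, in place of code of your own. Each camera call takes 0.05 s, during which the arm holds its last target. There are 200 camera calls.

## Working session

There is one attempt and no reset: what is moved stays moved. The work goes in short steps, Python scripts to look and compute and a tool call to move; the robot and the scene stay as the last step left them, time stands still between calls to the robot, and variables do not carry over. Pictures are saved under pics/ and viewed, at most 10 in all, crops included, and the job is handed in when it is done.

Besides the shell and the picture viewer there is one more tool, called after "Emit:" as name(argument=value, ...) on one line, values as JSON. drive_tool: Moves the arm, as the interface text tells. Its arguments: {"type":"object","properties":{"targets":{"type":"array","items":{"type":"object","properties":{"tx":{"type":"number"},"ty":{"type":"number"},"tz":{"type":"number"},"wx":{"type":"number"},"wy":{"type":"number"},"wz":{"type":"number"},"claw":{"type":"number"}}}},"force":{"type":"number"}},"required":["targets"]}

```bash
mkdir -p pics; cat > h.py <<'E'
import numpy as np, cv2
from plant import r, vision, workorder
def pts(s):
    """world point per pixel from range_z"""
    h,w=s["range_z"].shape
    uv=np.stack(np.meshgrid(np.arange(w),np.arange(h)),-1).reshape(-1,1,2).astype(np.float64)
    n=cv2.undistortPoints(uv,np.array(s["K"]),np.array(s["dist"])).reshape(h,w,2)
    z=s["range_z"].astype(float); T=np.array(s["cam_to_world"])
    P=np.stack([n[...,0]*z,-n[...,1]*z,-z],-1)
    W=P@T[:3,:3].T+T[:3,3]; W[z==0]=np.nan
    return W
E
python3 - <<'E'
from h import *
a=[]
for n in("scene","top"):
    s=vision.snapshot(n); cv2.imwrite(f"pics/{n}0.png",s["image"]); np.savez(f"/tmp/{n}.npz",**s)
    W=pts(s); hsv=cv2.cvtColor(s["image"],cv2.COLOR_BGR2HSV); H,S,V=cv2.split(hsv)
    m=(((H<8)|(H>172))&(S>130)&(V>70)).astype(np.uint8)
    k,l,st,c=cv2.connectedComponentsWithStats(m)
    for i in range(1,k):
        if st[i,4]>60:
            p=W[l==i]; print(n,st[i],c[i].round(),np.nanmedian(p,0).round(4),np.nanpercentile(p,[2,98],axis=0).round(3).tolist())
st=r.get_state(); print(r.tip_reach,{k:np.round(st[k],3) for k in("clock","tool_pos","eef_rot","opening","contact_force")})
E
```

```text
scene [210 167  31  20 363] [225. 176.] [ 0.5892 -0.0805  0.0847] [[0.55, -0.115, 0.08], [0.629, -0.049, 0.09]]
top [272 155  22  26 548] [283. 167.] [ 0.5855 -0.0832  0.0844] [[0.548, -0.114, 0.079], [0.626, -0.049, 0.09]]
0.008 {'clock': np.float64(0.1), 'tool_pos': array([ 0.139, -0.609,  0.214]), 'eef_rot': array([ 0.994,  0.112, -0.   , -0.001]), 'opening': np.float64(1.002), 'contact_force': array([0.086, 0.113, 0.445])}
```

```bash
python3 - <<'E'
from h import *
ims=[]
for n in("scene","top"):
    s=dict(np.load(f"/tmp/{n}.npz")); W=pts(s)
    hsv=cv2.cvtColor(s["image"],cv2.COLOR_BGR2HSV); H,S,V=cv2.split(hsv)
    m=(((H<8)|(H>172))&(S>130)&(V>70)).astype(np.uint8)
    k,l,st,c=cv2.connectedComponentsWithStats(m); i=1+np.argmax(st[1:,4])
    cn=max(cv2.findContours((l==i).astype(np.uint8),0,2)[0],key=cv2.contourArea)
    # cast contour to plane z=.084
    T=s["cam_to_world"]; q=cv2.undistortPoints(cn.astype(float),s["K"],s["dist"]).reshape(-1,2)
    d=np.c_[q[:,0],-q[:,1],-np.ones(len(q))]@T[:3,:3].T; P=T[:3,3]+d*((.084-T[2,3])/d[:,2])[:,None]
    print(n,cv2.minAreaRect((P[:,:2]*1000).astype(np.float32)), cv2.boxPoints(cv2.minAreaRect((P[:,:2]*1000).astype(np.float32))).round())
    ims.append(s["image"])
cv2.imwrite("pics/both.png",cv2.resize(np.vstack(ims)[:, :],None,fx=.78,fy=.78))
cv2.imwrite("pics/crop.png",cv2.resize(ims[1][90:290,180:400],None,fx=3,fy=3,interpolation=cv2.INTER_CUBIC))
E
```

```text
scene ((588.8840942382812, -82.1149673461914), (68.12580108642578, 82.77391052246094), 86.8067626953125) [[ 546. -114.]
 [ 628. -118.]
 [ 632.  -50.]
 [ 549.  -46.]]
top ((587.0430908203125, -81.67181396484375), (64.25381469726562, 79.9611587524414), 88.19562530517578) [[ 546. -113.]
 [ 626. -115.]
 [ 628.  -51.]
 [ 548.  -48.]]
```

View pics/scene0.png

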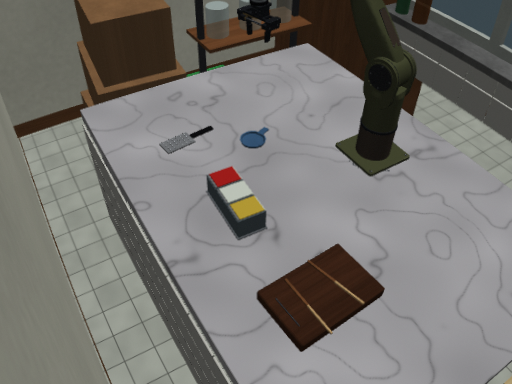

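View pics/top0.png

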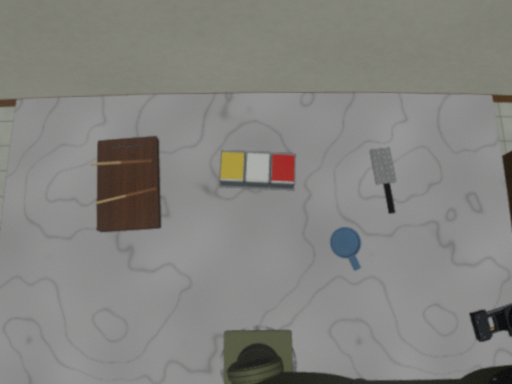

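The scene view shows the box at (235,200) with the red flap at (225,176), the spoon rest at (253,138), the grater at (187,139) and the board at (320,295). The top view puts the red flap at (283,167), at the -y end of the box, with white and yellow to its left. The red plate measures about 82x66 mm, which fits the 84x68 given. That puts the hinge near (0.634,-0.084), the press point near (0.557,-0.081) and the yaw near -2.5°.

Emit:
drive_tool(targets=[{"tx": 0.9,"ty": 0.9,"wz": -0.03,"claw": -1},{"tx": 0.9,"ty": 0.9,"wz": -0.03,"claw": -1},{"tx": 0.9,"ty": 0.9,"wz": -0.03,"claw": -1},{"tx": 0.9,"ty": 0.9,"wz": -0.03,"claw": -1},{"tx": 0.9,"ty": 0.9,"wz": -0.03,"claw": -1},{"tx": 0.9,"ty": 0.9,"wz": -0.03,"claw": -1},{"tx": 0.9,"ty": 0.9,"wz": -0.03,"claw": -1},{"tx": 0.9,"ty": 0.9,"wz": -0.05,"claw": -1}], force=15)

```text
validation failed for argument at $.ta...
```

Emit:
drive_tool(targets=[{"tx": 0.9,"ty": 0.9,"tz": 0,"wx": 0,"wy": 0,"wz": -0.03,"claw": -1},{"tx": 0.9,"ty": 0.9,"tz": 0,"wx": 0,"wy": 0,"wz": -0.03,"claw": -1},{"tx": 0.9,"ty": 0.9,"tz": 0,"wx": 0,"wy": 0,"wz": -0.03,"claw": -1},{"tx": 0.9,"ty": 0.9,"tz": 0,"wx": 0,"wy": 0,"wz": -0.03,"claw": -1},{"tx": 0.9,"ty": 0.9,"tz": 0,"wx": 0,"wy": 0,"wz": -0.03,"claw": -1},{"tx": 0.9,"ty": 0.9,"tz": 0,"wx": 0,"wy": 0,"wz": -0.03,"claw": -1},{"tx": 0.9,"ty": 0.9,"tz": 0,"wx": 0,"wy": 0,"wz": -0.03,"claw": -1},{"tx": 0.9,"ty": 0.9,"tz": 0,"wx": 0,"wy": 0,"wz": -0.05,"claw": -1}], force=15)

```text
clock: 0.9
tool_pos: [0.3555, -0.392, 0.214]
eef_rot: [1.0, -0.025, -0.0, -0.0]
contact_force: [1.0, -0.7, -0.6]
opening: 0.295
finger_force: 0.0
```

Emit:
drive_tool(targets=[{"tx": 0.7,"ty": 1,"tz": 0,"wx": 0,"wy": 0,"wz": 0,"claw": -1},{"tx": 0.7,"ty": 1,"tz": 0,"wx": 0,"wy": 0,"wz": 0,"claw": -1},{"tx": 0.7,"ty": 1,"tz": 0,"wx": 0,"wy": 0,"wz": 0,"claw": -1},{"tx": 0.7,"ty": 1,"tz": 0,"wx": 0,"wy": 0,"wz": 0,"claw": -1},{"tx": 0.7,"ty": 1,"tz": 0,"wx": 0,"wy": 0,"wz": 0,"claw": -1},{"tx": 0.7,"ty": 1,"tz": 0,"wx": 0,"wy": 0,"wz": 0,"claw": -1},{"tx": 0.7,"ty": 1,"tz": 0,"wx": 0,"wy": 0,"wz": 0,"claw": -1},{"tx": 0.7,"ty": 1,"tz": 0,"wx": 0,"wy": 0,"wz": 0,"claw": -1}])

```text
clock: 1.7
tool_pos: [0.5232, -0.152, 0.214]
eef_rot: [1.0, -0.024, -0.0, -0.0]
contact_force: [0.0, 0.9, -1.2]
opening: 0.004
finger_force: 0.0
```

```bash
cat >> h.py <<'E'
def red(s,z=.084):
    H,S,V=cv2.split(cv2.cvtColor(s["image"],cv2.COLOR_BGR2HSV))
    m=(((H<8)|(H>172))&(S>130)&(V>50)).astype(np.uint8)
    cn=max(cv2.findContours(m,0,2)[0],key=cv2.contourArea)
    T=np.array(s["cam_to_world"]); q=cv2.undistortPoints(cn.astype(float),np.array(s["K"]),np.array(s["dist"])).reshape(-1,2)
    d=np.c_[q[:,0],-q[:,1],-np.ones(len(q))]@T[:3,:3].T; P=T[:3,3]+d*((z-T[2,3])/d[:,2])[:,None]
    return m,P
E
python3 - <<'E'
from h import *
s=vision.snapshot("wrist"); cv2.imwrite("pics/w1.png",s["image"])
m,P=red(s); R=cv2.minAreaRect((P[:,:2]*1000).astype(np.float32)); print(R,cv2.boxPoints(R).round(1)); print(np.nanmedian(pts(s)[m>0],0))
print(r.get_state()["contact_force"])
E
```

```text
((587.841552734375, -82.60919189453125), (68.21949768066406, 83.32022857666016), 87.07465362548828) [[ 544.5 -114.5]
 [ 627.7 -118.8]
 [ 631.2  -50.7]
 [ 548.   -46.4]]
[ 0.59008507 -0.08290598  0.08403342]
[2.45903919 3.58389552 1.04380497]
```

View pics/w1.png

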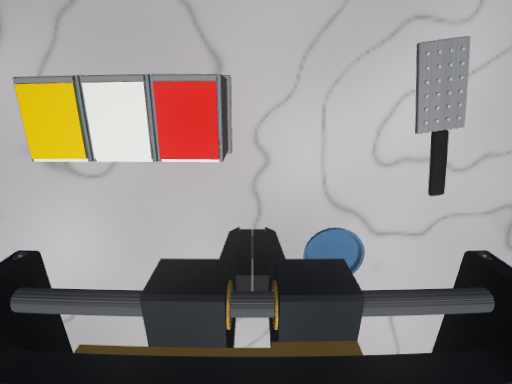

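The wrist view shows the red flap at (186,120), shut, and the closed fingertips at (253,245). The flap centre is (0.588,-0.0826) at z 0.084, and its size of 83x68 mm fits. Press point: (0.557,-0.081).

Emit:
drive_tool(targets=[{"tx": 0.38,"ty": 0.79,"tz": 0,"wx": 0,"wy": 0,"wz": 0,"claw": -1},{"tx": 0.38,"ty": 0.79,"tz": 0,"wx": 0,"wy": 0,"wz": 0,"claw": -1},{"tx": 0.38,"ty": 0.79,"tz": 0,"wx": 0,"wy": 0,"wz": 0,"claw": -1},{"tx": 0,"ty": 0,"tz": -1,"wx": 0,"wy": 0,"wz": 0,"claw": -1},{"tx": 0,"ty": 0,"tz": -1,"wx": 0,"wy": 0,"wz": 0,"claw": -1},{"tx": 0,"ty": 0,"tz": -1,"wx": 0,"wy": 0,"wz": 0,"claw": -1},{"tx": 0,"ty": 0,"tz": -0.6,"wx": 0,"wy": 0,"wz": 0,"claw": -1},{"tx": 0,"ty": 0,"tz": 0,"wx": 0,"wy": 0,"wz": 0,"claw": -1}])

```text
clock: 2.55
tool_pos: [0.5546, -0.0822, 0.1037]
eef_rot: [1.0, -0.024, -0.003, -0.0]
contact_force: [-0.2, -0.3, 0.0]
opening: 0.002
finger_force: 0.0
```

Emit:
drive_tool(targets=[{"tx": 0.05,"ty": 0,"tz": -0.2,"wx": 0,"wy": 0,"wz": 0,"claw": -1},{"tx": 0,"ty": 0,"tz": -0.1,"wx": 0,"wy": 0,"wz": 0,"claw": -1},{"tx": 0,"ty": 0,"tz": -0.05,"wx": 0,"wy": 0,"wz": 0,"claw": -1},{"tx": 0,"ty": 0,"tz": -0.05,"wx": 0,"wy": 0,"wz": 0,"claw": -1},{"tx": 0,"ty": 0,"tz": -0.05,"wx": 0,"wy": 0,"wz": 0,"claw": -1},{"tx": 0,"ty": 0,"tz": -0.05,"wx": 0,"wy": 0,"wz": 0,"claw": -1},{"tx": 0,"ty": 0,"tz": -0.03,"wx": 0,"wy": 0,"wz": 0,"claw": -1},{"tx": 0,"ty": 0,"tz": 0,"wx": 0,"wy": 0,"wz": 0,"claw": -1}])

```text
clock: 3.35
tool_pos: [0.5584, -0.0823, 0.0903]
eef_rot: [1.0, -0.024, -0.0, 0.0]
contact_force: [-0.0, -0.7, -0.2]
opening: 0.006
finger_force: 0.0
```

Emit:
drive_tool(targets=[{"tx": 0,"ty": 0,"tz": -0.04,"wx": 0,"wy": 0,"wz": 0,"claw": -1},{"tx": 0,"ty": 0,"tz": 0,"wx": 0,"wy": 0,"wz": 0,"claw": -1},{"tx": 0,"ty": 0,"tz": -0.04,"wx": 0,"wy": 0,"wz": 0,"claw": -1},{"tx": 0,"ty": 0,"tz": 0,"wx": 0,"wy": 0,"wz": 0,"claw": -1},{"tx": 0,"ty": 0,"tz": -0.03,"wx": 0,"wy": 0,"wz": 0,"claw": -1},{"tx": 0,"ty": 0,"tz": 0,"wx": 0,"wy": 0,"wz": 0,"claw": -1},{"tx": 0,"ty": 0,"tz": 0,"wx": 0,"wy": 0,"wz": 0,"claw": -1},{"tx": 0,"ty": 0,"tz": 0,"wx": 0,"wy": 0,"wz": 0,"claw": -1}])

```text
clock: 4.15
tool_pos: [0.5585, -0.0824, 0.0871]
eef_rot: [1.0, -0.024, 0.0, 0.0]
contact_force: [-0.2, 0.6, 1.2]
opening: 0.005
finger_force: 0.0
```

```bash
python3 - <<'E'
from h import *
s=vision.snapshot("wrist"); cv2.imwrite("pics/w2.png",s["image"])
st=r.get_state(); print(st["contact_force"],st["tool_pos"],st["clock"])
E
```

```text
[ 0.25916279  0.27051341 -0.0456642 ] [ 0.55844748 -0.08233722  0.08706815] 4.2
```

Emit:
drive_tool(targets=[{"tx": 0,"ty": 0,"tz": -0.05,"wx": 0,"wy": 0,"wz": 0,"claw": -1},{"tx": 0,"ty": 0,"tz": 0,"wx": 0,"wy": 0,"wz": 0,"claw": -1},{"tx": 0,"ty": 0,"tz": -0.04,"wx": 0,"wy": 0,"wz": 0,"claw": -1},{"tx": 0,"ty": 0,"tz": 0,"wx": 0,"wy": 0,"wz": 0,"claw": -1},{"tx": 0,"ty": 0,"tz": 0,"wx": 0,"wy": 0,"wz": 0,"claw": -1},{"tx": 0,"ty": 0,"tz": 0,"wx": 0,"wy": 0,"wz": 0,"claw": -1},{"tx": 0,"ty": 0,"tz": 0,"wx": 0,"wy": 0,"wz": 0,"claw": -1},{"tx": 0,"ty": 0,"tz": 0,"wx": 0,"wy": 0,"wz": 0,"claw": -1}])

```text
clock: 5.0
tool_pos: [0.5585, -0.0823, 0.0844]
eef_rot: [1.0, -0.024, 0.0, 0.0]
contact_force: [0.2, -0.0, -0.9]
opening: 0.004
finger_force: 0.0
```

```bash
python3 - <<'E'
from h import *
s=vision.snapshot("wrist"); a=s["image"]
t=vision.snapshot("scene"); b=cv2.resize(t["image"][120:260,160:320],(512,448),interpolation=cv2.INTER_CUBIC)
cv2.imwrite("pics/w3.png",cv2.resize(np.hstack([cv2.resize(a,(597,448)),b]),(800,323)))
W=pts(s); m,P=red(s); print(np.nanmedian(W[m>0],0), np.nanpercentile(W[m>0],[2,98],axis=0))
st=r.get_state(); print(st["contact_force"],st["joint_torque"].__repr__())
E
```

```text
[ 0.59390655 -0.08276354  0.08411584] [[ 0.55036385 -0.11543209  0.08277147]
 [ 0.62827294 -0.04993515  0.08547077]]
[ 0.76911687  0.23808763 -0.03065227] array([-1.34456630e-03, -5.13441467e+01,  9.64799970e-01, -9.28342402e+00,
       -5.89264573e-05, -7.62230577e-02,  2.48609479e-05])
```

View pics/w3.png

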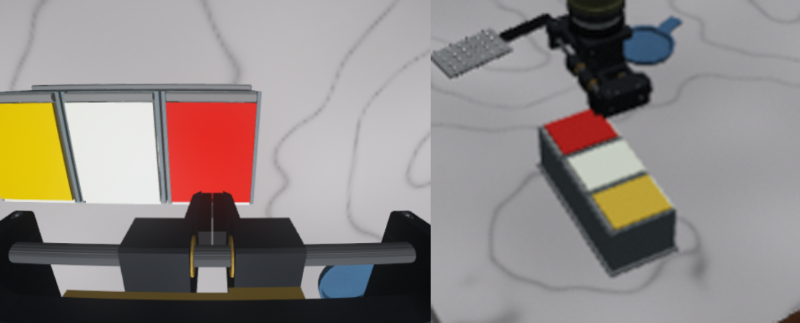

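The wrist view shows the fingertips at (212,193), over the front middle of the red flap, whose front edge is near row 203. The flap still looks level and shut, so I will check the tip height and the flap's slope by depth.

```bash
python3 - <<'E'
from h import *
s=vision.snapshot("wrist"); W=pts(s); m,P=red(s)
p=W[m>0]; p=p[np.isfinite(p).all(1)]; print("slope",np.polyfit(p[:,0],p[:,2],1), [ (x,round(float(np.median(p[abs(p[:,0]-x)<.003,2])),4)) for x in(.55,.57,.59,.61,.625)])
u=int(212/597*512*800/800*1109/800)
for uu in(u-8,u,u+8):
  for v in range(212,290,6): print(uu,v,s["image"][v,uu],W[v,uu].round(4))
E
```

```text
slope [-0.01538102  0.09346248] [(0.55, 0.0843), (0.57, 0.0843), (0.59, 0.0841), (0.61, 0.084), (0.625, 0.084)]
244 212 [ 42  50 232] [ 0.5677 -0.077   0.0834]
244 218 [ 43  51 231] [ 0.5634 -0.0768  0.0842]
244 224 [ 43  52 232] [ 0.5588 -0.0765  0.0843]
244 230 [27 27 52] [ 0.5674 -0.0777  0.11  ]
244 236 [27 26 49] [ 0.5676 -0.0779  0.1177]
244 242 [26 25 46] [ 0.5674 -0.0781  0.1243]
244 248 [27 27 44] [ 0.5672 -0.0783  0.1303]
244 254 [27 26 40] [ 0.5669 -0.0784  0.1356]
244 260 [27 25 37] [ 0.5674 -0.0786  0.1418]
244 266 [26 25 34] [ 0.5671 -0.0787  0.1465]
244 272 [25 25 31] [ 0.5678 -0.0789  0.152 ]
244 278 [53 52 54] [ 0.5661 -0.0789  0.1542]
244 284 [54 52 53] [ 0.5627 -0.0786  0.1541]
252 212 [ 42  50 231] [ 0.5679 -0.0826  0.0846]
252 218 [ 42  50 231] [ 0.5631 -0.0824  0.0842]
252 224 [ 43  50 231] [ 0.5587 -0.0822  0.0848]
252 230 [ 35  38 134] [ 0.5672 -0.0826  0.11  ]
252 236 [29 30 84] [ 0.5673 -0.0826  0.1176]
252 242 [73 73 81] [ 0.5676 -0.0826  0.1251]
252 248 [59 58 68] [ 0.5654 -0.0825  0.1277]
252 254 [60 58 66] [ 0.5615 -0.0823  0.1275]
252 260 [101  99 104] [ 0.5574 -0.0821  0.1273]
252 266 [102 100 103] [ 0.5539 -0.0819  0.128 ]
252 272 [102 100 103] [ 0.5661 -0.0825  0.15  ]
252 278 [120 117 120] [ 0.5637 -0.0824  0.1513]
252 284 [120 118 119] [ 0.5616 -0.0823  0.153 ]
260 212 [ 40  48 231] [ 0.5677 -0.0882  0.0847]
260 218 [ 41  49 231] [ 0.5623 -0.0881  0.083 ]
260 224 [ 41  49 231] [ 0.5579 -0.0879  0.0837]
260 230 [26 25 52] [ 0.5669 -0.0875  0.11  ]
260 236 [26 26 49] [ 0.5671 -0.0872  0.1177]
260 242 [26 25 46] [ 0.5669 -0.087   0.1241]
260 248 [25 24 43] [ 0.5673 -0.0869  0.1311]
260 254 [25 23 39] [ 0.5669 -0.0867  0.1362]
260 260 [26 25 37] [ 0.5662 -0.0865  0.1406]
260 266 [24 23 33] [ 0.5673 -0.0864  0.1473]
260 272 [25 23 31] [ 0.5679 -0.0863  0.1527]
260 278 [54 52 54] [ 0.5651 -0.0861  0.1534]
260 284 [53 52 53] [ 0.5624 -0.086   0.1542]
```

Emit:
drive_tool(targets=[{"tx": 0,"ty": 0,"tz": -0.03,"wx": 0,"wy": 0,"wz": 0,"claw": -1},{"tx": 0,"ty": 0,"tz": -0.03,"wx": 0,"wy": 0,"wz": 0,"claw": -1},{"tx": 0,"ty": 0,"tz": -0.03,"wx": 0,"wy": 0,"wz": 0,"claw": -1},{"tx": 0,"ty": 0,"tz": -0.03,"wx": 0,"wy": 0,"wz": 0,"claw": -1},{"tx": 0,"ty": 0,"tz": -0.03,"wx": 0,"wy": 0,"wz": 0,"claw": -1},{"tx": 0,"ty": 0,"tz": 0,"wx": 0,"wy": 0,"wz": 0,"claw": -1},{"tx": 0,"ty": 0,"tz": 0,"wx": 0,"wy": 0,"wz": 0,"claw": -1},{"tx": 0,"ty": 0,"tz": 0,"wx": 0,"wy": 0,"wz": 0,"claw": -1}])

```text
clock: 5.95
tool_pos: [0.5585, -0.0823, 0.0799]
eef_rot: [1.0, -0.024, 0.0, 0.0]
contact_force: [-0.2, -0.1, -0.3]
opening: 0.002
finger_force: 0.0
```

```bash
python3 - <<'E'
from h import *
s=vision.snapshot("wrist"); W=pts(s); m,P=red(s)
p=W[m>0]; p=p[np.isfinite(p).all(1)]; print([ (x,round(float(np.median(p[abs(p[:,0]-x)<.003,2])),4)) for x in(.55,.57,.59,.61,.625)])
st=r.get_state(); print(r.tip_reach,st["contact_force"],st["moment"],st["tool_pos"],st["clock"])
D=s["image"].max(2)<70
c=W[D&(abs(W[...,1]+.082)<.02)&(W[...,2]<.15)]; print(np.nanpercentile(c,[0,1,5],axis=0))
cv2.imwrite("pics/w4.png",s["image"][150:330,130:380])
E
```

```text
[(0.55, 0.0843), (0.57, 0.0843), (0.59, 0.0841), (0.61, 0.0841), (0.625, 0.084)]
0.008 [-0.16941565 -0.19656911  0.12778696] [ 0.08379012 -0.01786786 -0.07668016] [ 0.5584858  -0.08233527  0.07987276] 6.0
[[ 0.55532975 -0.09861724  0.10391691]
 [ 0.55883378 -0.09702993  0.10610597]
 [ 0.56076266 -0.09473987  0.10999897]]
```

Emit:
drive_tool(targets=[{"tx": 0,"ty": 0,"tz": -0.04,"wx": 0,"wy": 0,"wz": 0,"claw": -1},{"tx": 0,"ty": 0,"tz": -0.04,"wx": 0,"wy": 0,"wz": 0,"claw": -1},{"tx": 0,"ty": 0,"tz": -0.04,"wx": 0,"wy": 0,"wz": 0,"claw": -1},{"tx": 0,"ty": 0,"tz": -0.04,"wx": 0,"wy": 0,"wz": 0,"claw": -1},{"tx": 0,"ty": 0,"tz": -0.04,"wx": 0,"wy": 0,"wz": 0,"claw": -1},{"tx": 0,"ty": 0,"tz": 0,"wx": 0,"wy": 0,"wz": 0,"claw": -1},{"tx": 0,"ty": 0,"tz": 0,"wx": 0,"wy": 0,"wz": 0,"claw": -1},{"tx": 0,"ty": 0,"tz": 0,"wx": 0,"wy": 0,"wz": 0,"claw": -1}])

```text
clock: 6.8
tool_pos: [0.5585, -0.0823, 0.0739]
eef_rot: [1.0, -0.024, 0.0, 0.0]
contact_force: [0.5, 0.0, 0.2]
opening: 0.008
finger_force: 0.0
```

```bash
cat > chk.py <<'E'
from h import *
s=vision.snapshot("wrist"); W=pts(s); m,P=red(s)
p=W[m>0]; p=p[np.isfinite(p).all(1)]; print([ (x,round(float(np.median(p[abs(p[:,0]-x)<.003,2])),4)) for x in(.55,.57,.59,.61,.625)])
st=r.get_state(); print(st["contact_force"],st["moment"],st["tool_pos"],st["clock"])
D=s["image"].max(2)<70
c=W[D&(abs(W[...,1]+.082)<.015)&(W[...,2]<.15)]; print(np.nanpercentile(c,[0,1,5],axis=0))
import sys
if len(sys.argv)>1: cv2.imwrite(sys.argv[1],cv2.resize(np.hstack([s["image"],vision.snapshot("scene")["image"]]),(800,300)))
E
python3 chk.py pics/w5.png
```

```text
[(0.55, 0.0843), (0.57, 0.0843), (0.59, 0.0841), (0.61, 0.084), (0.625, 0.084)]
[-0.88730346 -0.03849758  1.20565354] [ 0.05246169  0.00719975 -0.00531182] [ 0.55850429 -0.08233382  0.07389732] 6.85
[[ 0.55564887 -0.09697756  0.09835961]
 [ 0.55888679 -0.09630937  0.10028055]
 [ 0.56063904 -0.09411459  0.10413457]]
```

View pics/w5.png

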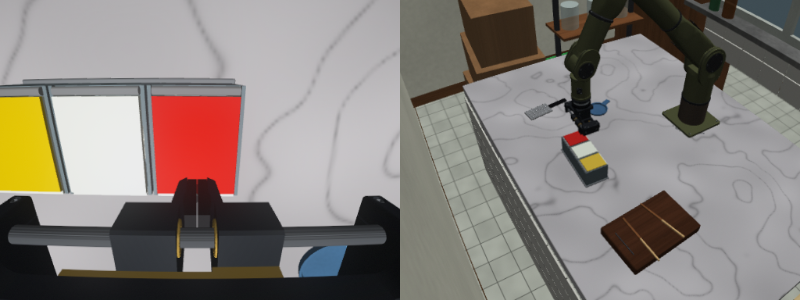

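The left (wrist) half shows the red flap still level at (195,145) with the fingertips at (197,180). In the right half the gripper hovers in front of the box at (585,120). Depth puts the fingertips at z≈0.098, still about 14 mm above the flap, so the tips sit about 24 mm higher than the reported TCP. I'll go by the seen tip height.

Emit:
drive_tool(targets=[{"tx": 0,"ty": 0,"tz": -0.1,"wx": 0,"wy": 0,"wz": 0,"claw": -1},{"tx": 0,"ty": 0,"tz": -0.1,"wx": 0,"wy": 0,"wz": 0,"claw": -1},{"tx": 0,"ty": 0,"tz": -0.1,"wx": 0,"wy": 0,"wz": 0,"claw": -1},{"tx": 0,"ty": 0,"tz": -0.05,"wx": 0,"wy": 0,"wz": 0,"claw": -1},{"tx": 0,"ty": 0,"tz": -0.03,"wx": 0,"wy": 0,"wz": 0,"claw": -1},{"tx": 0,"ty": 0,"tz": 0,"wx": 0,"wy": 0,"wz": 0,"claw": -1},{"tx": 0,"ty": 0,"tz": 0,"wx": 0,"wy": 0,"wz": 0,"claw": -1},{"tx": 0,"ty": 0,"tz": 0,"wx": 0,"wy": 0,"wz": 0,"claw": -1}])

```text
clock: 7.7
tool_pos: [0.5585, -0.0824, 0.0626]
eef_rot: [1.0, -0.024, 0.0, 0.0]
contact_force: [-0.7, 0.4, 0.0]
opening: 0.004
finger_force: 0.0
```

```bash
python3 chk.py
```

```text
[(0.55, 0.0842), (0.57, 0.0844), (0.59, 0.0841), (0.61, 0.084), (0.625, 0.084)]
[-0.15264369  0.20513687 -1.10661024] [-0.0043134  -0.03279014  0.02083698] [ 0.5585475  -0.08234301  0.06256006] 7.75
[[ 0.54797495 -0.09698683  0.08719278]
 [ 0.55690506 -0.0962653   0.08897725]
 [ 0.56041479 -0.09409754  0.09306149]]
```

Emit:
drive_tool(targets=[{"tx": 0,"ty": 0,"tz": -0.05,"wx": 0,"wy": 0,"wz": 0,"claw": -1},{"tx": 0,"ty": 0,"tz": -0.05,"wx": 0,"wy": 0,"wz": 0,"claw": -1},{"tx": 0,"ty": 0,"tz": -0.04,"wx": 0,"wy": 0,"wz": 0,"claw": -1},{"tx": 0,"ty": 0,"tz": -0.03,"wx": 0,"wy": 0,"wz": 0,"claw": -1},{"tx": 0,"ty": 0,"tz": -0.03,"wx": 0,"wy": 0,"wz": 0,"claw": -1},{"tx": 0,"ty": 0,"tz": 0,"wx": 0,"wy": 0,"wz": 0,"claw": -1},{"tx": 0,"ty": 0,"tz": 0,"wx": 0,"wy": 0,"wz": 0,"claw": -1},{"tx": 0,"ty": 0,"tz": 0,"wx": 0,"wy": 0,"wz": 0,"claw": -1}])

```text
clock: 8.55
tool_pos: [0.5585, -0.0824, 0.0564]
eef_rot: [1.0, -0.024, 0.0, 0.0]
contact_force: [-0.2, 0.2, 3.3]
opening: 0.004
finger_force: 1.7
```

```bash
python3 chk.py
```

```text
[(0.55, 0.0797), (0.57, 0.081), (0.59, 0.0818), (0.61, 0.0828), (0.625, 0.0835)]
[-0.61778968 -0.22140245  3.27171143] [0.04849757 0.12739745 0.01643891] [ 0.55841747 -0.08233564  0.0564159 ] 8.6
[[ 0.55031322 -0.09695699  0.08071773]
 [ 0.55429701 -0.09626214  0.08280907]
 [ 0.55956491 -0.09400499  0.08691838]]
```

Emit:
drive_tool(targets=[{"tx": 0,"ty": 0,"tz": -0.03,"wx": 0,"wy": 0,"wz": 0,"claw": -1},{"tx": 0,"ty": 0,"tz": 0,"wx": 0,"wy": 0,"wz": 0,"claw": -1},{"tx": 0,"ty": 0,"tz": 1,"wx": 0,"wy": 0,"wz": 0,"claw": -1},{"tx": -0.5,"ty": 0,"tz": 1,"wx": 0,"wy": 0,"wz": 0,"claw": -1},{"tx": -1,"ty": 0,"tz": 1,"wx": 0,"wy": 0,"wz": 0,"claw": -1},{"tx": -1,"ty": 0,"tz": 0,"wx": 0,"wy": 0,"wz": 0,"claw": -1},{"tx": 0,"ty": 0,"tz": 0,"wx": 0,"wy": 0,"wz": 0,"claw": -1},{"tx": 0,"ty": 0,"tz": 0,"wx": 0,"wy": 0,"wz": 0,"claw": -1}])

```text
clock: 9.4
tool_pos: [0.4835, -0.0823, 0.1455]
eef_rot: [1.0, -0.024, 0.0, 0.0]
contact_force: [0.8, -0.3, -0.2]
opening: 0.008
finger_force: 0.0
```

```bash
python3 chk.py pics/w6.png
```

```text
[(0.55, 0.0295), (0.57, 0.1243), (0.59, 0.1119), (0.61, 0.0993), (0.625, 0.0899)]
[-0.15393685  0.18163267 -0.66719605] [ 0.05589056 -0.00781244 -0.00397354] [ 0.48440662 -0.08224883  0.14535328] 9.45
[[ 4.01838908e-01 -9.43161516e-02  2.11958261e-04]
 [ 4.01838908e-01 -9.43161516e-02  2.11958261e-04]
 [ 4.01838908e-01 -9.43161516e-02  2.11958261e-04]]
```

View pics/w6.png

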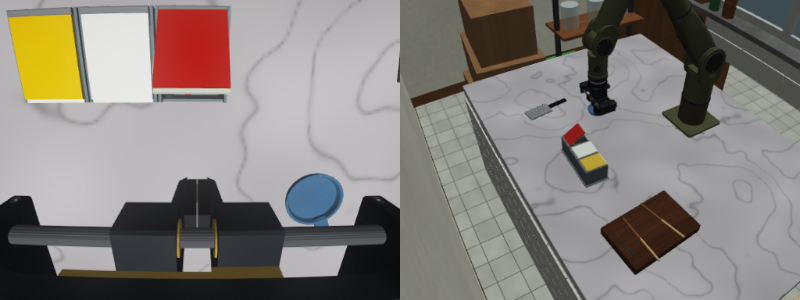

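The wrist half shows the red flap ajar at (192,50), its free edge lifted at row 95, with white and yellow shut. Depth gives an angle of about 0.56 rad. Next I'll lower the fingers in front of the edge and push.

Emit:
drive_tool(targets=[{"tx": 0,"ty": 0,"tz": -0.95,"wx": 0,"wy": 0,"wz": 0,"claw": -1},{"tx": 0,"ty": 0,"tz": -0.95,"wx": 0,"wy": 0,"wz": 0,"claw": -1},{"tx": 0.8,"ty": 0,"tz": 0,"wx": 0,"wy": 0,"wz": 0,"claw": -1},{"tx": 0.75,"ty": 0,"tz": 0,"wx": 0,"wy": 0,"wz": 0,"claw": -1},{"tx": 0.3,"ty": -0.02,"tz": 0,"wx": 0,"wy": 0,"wz": 0,"claw": -1},{"tx": 0.3,"ty": -0.02,"tz": 0.1,"wx": 0,"wy": 0,"wz": 0,"claw": -1},{"tx": 0.2,"ty": -0.02,"tz": 0.15,"wx": 0,"wy": 0,"wz": 0,"claw": -1},{"tx": 0,"ty": 0,"tz": 0,"wx": 0,"wy": 0,"wz": 0,"claw": -1}])

```text
clock: 10.3
tool_pos: [0.5496, -0.0833, 0.0958]
eef_rot: [1.0, -0.024, -0.005, -0.0]
contact_force: [-6.5, 2.2, 5.0]
opening: 0.003
finger_force: 3.6
```

```bash
python3 chk.py
```

```text
[(0.55, nan), (0.57, 0.1342), (0.59, 0.1187), (0.61, 0.1032), (0.625, 0.0917)]
[-6.32298679  2.07173218  6.28929436] [0.44361591 1.33644692 0.01719277] [ 0.54955095 -0.08331673  0.09578887] 10.35
[[ 0.54765343 -0.09686306  0.13343877]
 [ 0.55082185 -0.0965637   0.13432703]
 [ 0.55471884 -0.0952805   0.13562739]]
  return _methods._mean(a, axis=axis, dtype=dtype,
  ret = ret.dtype.type(ret / rcount)
```

Emit:
drive_tool(targets=[{"tx": 0.22,"ty": -0.01,"tz": 0.25,"wx": 0,"wy": 0,"wz": 0,"claw": -1},{"tx": 0.22,"ty": -0.01,"tz": 0.22,"wx": 0,"wy": 0,"wz": 0,"claw": -1},{"tx": 0.22,"ty": -0.01,"tz": 0.2,"wx": 0,"wy": 0,"wz": 0,"claw": -1},{"tx": 0.22,"ty": -0.01,"tz": 0.18,"wx": 0,"wy": 0,"wz": 0,"claw": -1},{"tx": 0.25,"ty": -0.01,"tz": 0.13,"wx": 0,"wy": 0,"wz": 0,"claw": -1},{"tx": 0.25,"ty": -0.01,"tz": 0.1,"wx": 0,"wy": 0,"wz": 0,"claw": -1},{"tx": 0.25,"ty": -0.01,"tz": 0.07,"wx": 0,"wy": 0,"wz": 0,"claw": -1},{"tx": 0,"ty": 0,"tz": 0,"wx": 0,"wy": 0,"wz": 0,"claw": -1}])

```text
clock: 11.15
tool_pos: [0.6049, -0.0865, 0.1308]
eef_rot: [1.0, -0.024, 0.001, 0.0]
contact_force: [-0.7, 0.1, 0.0]
opening: 0.006
finger_force: 0.0
```

```bash
python3 chk.py pics/w7.png 2>/dev/null
```

```text
[(0.55, nan), (0.57, nan), (0.59, nan), (0.61, nan), (0.625, 0.1523)]
[ 0.18350124 -0.27774368  0.36994184] [0.02912441 0.00982238 0.00231567] [ 0.60395986 -0.08652259  0.13053997] 11.2
[nan nan nan]
```

View pics/w7.png

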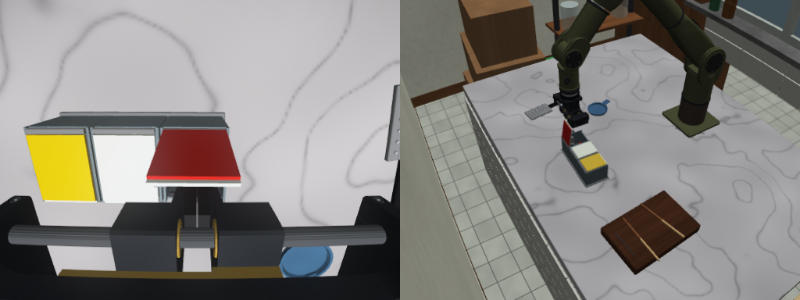

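The wrist half shows the red flap standing steep at (195,155), its edge at row 182, with the fingers in front of it at (197,200); white and yellow are still shut. I'll push on past upright.

Emit:
drive_tool(targets=[{"tx": 0.25,"ty": -0.01,"tz": 0.03,"wx": 0,"wy": 0,"wz": 0,"claw": -1},{"tx": 0.25,"ty": -0.01,"tz": 0,"wx": 0,"wy": 0,"wz": 0,"claw": -1},{"tx": 0.25,"ty": -0.01,"tz": 0,"wx": 0,"wy": 0,"wz": 0,"claw": -1},{"tx": 0.25,"ty": -0.01,"tz": 0,"wx": 0,"wy": 0,"wz": 0,"claw": -1},{"tx": 0.25,"ty": -0.01,"tz": 0,"wx": 0,"wy": 0,"wz": 0,"claw": -1},{"tx": 0.15,"ty": 0,"tz": 0,"wx": 0,"wy": 0,"wz": 0,"claw": -1},{"tx": 0,"ty": 0,"tz": 0,"wx": 0,"wy": 0,"wz": 0,"claw": -1},{"tx": 0,"ty": 0,"tz": 0,"wx": 0,"wy": 0,"wz": 0,"claw": -1}])

```text
clock: 12.05
tool_pos: [0.6453, -0.0876, 0.1316]
eef_rot: [1.0, -0.024, 0.0, -0.0]
contact_force: [-0.4, 0.4, 0.3]
opening: 0.002
finger_force: 0.0
```

Emit:
drive_tool(targets=[{"tx": -0.3,"ty": 0,"tz": 0,"wx": 0,"wy": 0,"wz": 0,"claw": -1},{"tx": -1,"ty": 0,"tz": 0,"wx": 0,"wy": 0,"wz": 0,"claw": -1},{"tx": -1,"ty": 0,"tz": 0,"wx": 0,"wy": 0,"wz": 0,"claw": -1},{"tx": -1,"ty": 0,"tz": 0.3,"wx": 0,"wy": 0,"wz": 0,"claw": -1},{"tx": -1,"ty": 0,"tz": 0.5,"wx": 0,"wy": 0,"wz": 0,"claw": -1},{"tx": -1,"ty": 0,"tz": 0.5,"wx": 0,"wy": 0,"wz": 0,"claw": -1},{"tx": 0,"ty": 0,"tz": 0,"wx": 0,"wy": 0,"wz": 0,"claw": -1},{"tx": 0,"ty": 0,"tz": 0,"wx": 0,"wy": 0,"wz": 0,"claw": -1}])

```text
clock: 12.85
tool_pos: [0.4857, -0.0878, 0.1712]
eef_rot: [1.0, -0.024, 0.001, 0.0]
contact_force: [0.3, 0.4, 1.1]
opening: 0.004
finger_force: 0.0
```

```bash
python3 - <<'E'
from h import *
s=vision.snapshot("scene"); t=vision.snapshot("wrist")
cv2.imwrite("pics/w8.png",np.hstack([cv2.resize(s["image"][110:260,170:330],(400,375),interpolation=cv2.INTER_CUBIC),cv2.resize(t["image"],(400,375))]))
for n,q in(("scene",s),("wrist",t),("top",vision.snapshot("top"))):
    W=pts(q); p=W[(W[...,2]>.095)&(W[...,2]<.19)&(W[...,0]>.6)&(W[...,0]<.72)&(abs(W[...,1]+.085)<.03)]
    if len(p)>10: print(n,len(p),np.polyfit(p[:,2],p[:,0],1),np.percentile(p,[2,98],axis=0).round(3).tolist())
print(r.get_state()["tool_pos"],r.get_state()["clock"])
E
```

```text
scene 60 [0.36731863 0.60210276] [[0.641, -0.111, 0.099], [0.666, -0.055, 0.168]]
wrist 1321 [0.38772024 0.59873249] [[0.635, -0.114, 0.095], [0.643, -0.056, 0.114]]
top 101 [0.29699761 0.60941476] [[0.638, -0.111, 0.097], [0.664, -0.056, 0.169]]
[ 0.48678384 -0.08756719  0.17020728] 13.0
```

View pics/w8.png

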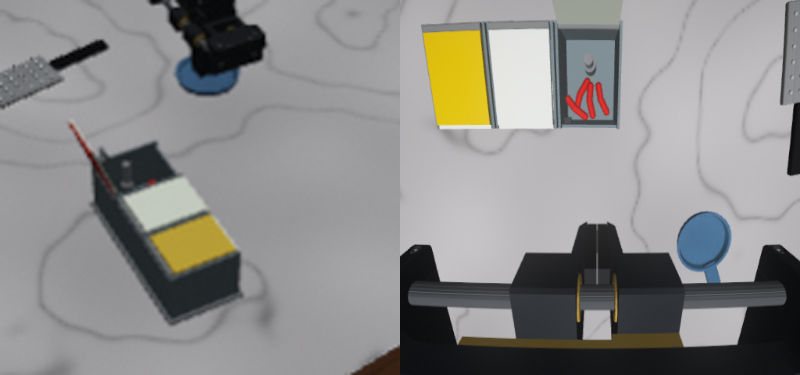

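The flap stands at (90,155) in the scene half, leaning about 20° past upright (fitted slope about 0.37, so about 1.9 rad). White and yellow are shut and the gripper is clear of everything.

```bash
python3 -c "
from plant import workorder; print(workorder.finish_job())"
```

```text
the job is handed in; nothing more can be done
None
```

The job is handed in at about 13 s: I pressed the red flap until its catch let go, it sprang ajar by itself, and I pushed it up to about 1.9 rad (past upright), where it stands; in the last views white and yellow are shut and the gripper touches nothing.

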